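# Sort the splicing spikes and hold the long one ready

## Robot

A 7-joint arm with a two-finger parallel gripper is mounted at the origin on the work surface. World frame = base frame: x ahead of the robot, y to its left, z up, the work surface at z = 0. Lengths are in m, angles in degrees, forces in N, time in s.
With the tool pointing down it reaches from about 0.425 to 0.875 m from the base axis. Payload 4.7 kg.
Tool frame: the origin (TCP) lies midway between the tips of the shut fingers; the grasp point (between the pads) lies 19 mm behind it; z points along the fingers, y is the line along which they close (so a half turn about z gives the same grasp; the last joint's range is limited). The gripper opens to 85 mm and grips with 20 to 120 N. Pads are 22 mm wide; open, the fingers measure 114 mm over their backs; the gripper's body (76 mm by 85 mm) begins 54 mm behind the grasp point. The pads swing forward as they close: fully open they stand 13 mm farther back than shut.
Start: joints at [72.485, 18.392, -4.016, 83.108, 1.295, 78.541, -3.26], TCP at [0.204, -0.617, 0.231] pointing down, gripper open.
Joint ranges: [-163.93, 163.93], [-17.29, 119.83], [-79.2, 71.16], [3.27, 140.29], [-89.18, 269.18], [5.43, 117.66], [-154.24, 154.24]. Speed limits (degrees/s): [147.25, 147.25, 180, 180, 180, 180, 180].

## Interface

Orientations are given as a 3x3 rotation matrix whose columns are the frame's x, y, z axes.
In Python, from workcell import bot gives the robot as it stands.
- The arm moves only by the shell command python3 -m pendant 'ROWS'. ROWS is JSON, a list of rows, each a list of 5 numbers: the closure, from 0 (fully open) to 1 (shut), then the shift along the tool's x, y, z in mm, then the turn about the tool's z in degrees. In form: [[fingers, tx, ty, tz, turn], ...]. A call has 1 to 8 rows; each row shifts and turns the commanded pose from where the row before left it, along the tool's axes as they then stand; what a row does not reach is not made up. A row lasts 1/12 s, in which the tool goes at most 41.7 mm and 7.16 degrees, less where a joint would pass 70% of its speed; a pose out of reach is approached as far as the arm can. A call with a gripper value outside its range is refused whole. The fingers move at their own pace and stop on an object; the grip force is fixed at half the most. Time passes only in rows, so rows that do not move let the fingers close. It gives the time, the measured TCP pose, the force, the opening and the grip force at its end, in the units of the state.
- bot.state(): the state, without advancing time (a new reading comes with each control period).
- bot.camera(name): name is "scene" or "top"; returns a dict with "frame" (384x512x3 uint8, blue, green, red), "camera_matrix" (3x3 intrinsics, pixels), "eye" and "rotation" of the camera in the world. Camera axes: x right, y down, z forward; pixel columns grow to the right and rows downward; lengths in m; the calibration is good to about 2 mm. A picture is of the moment at which its call begins. There is no depth.
- bot.sign_off(): hands the job in; it is judged then, once.
The state is a dict: "clock": time; "joint_positions": joint angles; "qvel": joint speeds; "joint_torque": joint torques, N m; "ee_pos": TCP position; "orientation": TCP orientation; "force": force on the tool from outside, world axes, zero at the start; "ft_torque": the same for the moment, N m; "gripper_width": opening from 0.0 (shut) to 1.0 (fully open); "gripper_force": force on a finger pad.
Only numpy, scipy, OpenCV 4.12 (cv2) and the standard library are available. Lean on these libraries where they do the work, as an engineer would, in place of code of your own. Each camera call takes 0.05 s, during which the arm holds its last target. There are 200 camera calls.

## Task

Put the short and the middle-length splicing spikes from the bench stand upright, all the way down, into the free holes of the rack, each in the row of spikes of its own length. Then draw the longest spike out of the stand, lean it over to a slant of about 45 degrees with its point downwards, and finish still holding it raised in the gripper, with the point about 10 cm above the middle of the splicing block. Leave the two spikes already in the rack and the bottle, tin and wrench where they are.

Things in the scene. Friction and masses are not known exactly. Their poses are not given: they have to be found in the camera images.
- short_handle (a point): Splicing spike, shortest kind, 130 mm, 93 g, standing point down: round wooden handle 26 mm across, 60 mm long; below it a steel shaft 12 mm across, 70 mm long, tapering over its last 18 mm to a blunt 8 mm point. Starts in any one of the bench stand's three holes. This point is the middle of the handle, 100 mm above the point of the spike; z runs along the spike from point to handle.
- short_tip (a point): The blunt lower point of that same spike, on its axis; z runs up the spike towards the handle.
- medium_handle (a point): Splicing spike, middle kind, 160 mm, 120 g, standing point down: round wooden handle 26 mm across, 60 mm long; below it a steel shaft 12 mm across, 100 mm long, tapering over its last 18 mm to a blunt 8 mm point. Starts in any one of the bench stand's three holes. This point is the middle of the handle, 130 mm above the point of the spike; z runs along the spike from point to handle.
- medium_tip (a point): The blunt lower point of that same spike, on its axis; z runs up the spike towards the handle.
- long_handle (a point): Splicing spike, longest kind, 190 mm, 147 g, standing point down: round wooden handle 26 mm across, 60 mm long; below it a steel shaft 12 mm across, 130 mm long, tapering over its last 18 mm to a blunt 8 mm point. Starts in any one of the bench stand's three holes. This point is the middle of the handle, 160 mm above the point of the spike; z runs along the spike from point to handle.
- long_tip (a point): The blunt lower point of that same spike, on its axis; z runs up the spike towards the handle.
- short_kept_handle (a point): Splicing spike, shortest kind, 130 mm, 93 g, standing point down: round wooden handle 26 mm across, 60 mm long; below it a steel shaft 12 mm across, 70 mm long, tapering over its last 18 mm to a blunt 8 mm point. Already in its place in the rack's short row; it stays there. This point is the middle of the handle, 100 mm above the point of the spike; z runs along the spike from point to handle.
- short_kept_tip (a point): The blunt lower point of that same spike, on its axis; z runs up the spike towards the handle.
- medium_kept_handle (a point): Splicing spike, middle kind, 160 mm, 120 g, standing point down: round wooden handle 26 mm across, 60 mm long; below it a steel shaft 12 mm across, 100 mm long, tapering over its last 18 mm to a blunt 8 mm point. Already in its place in the rack's middle-length row; it stays there. This point is the middle of the handle, 130 mm above the point of the spike; z runs along the spike from point to handle.
- medium_kept_tip (a point): The blunt lower point of that same spike, on its axis; z runs up the spike towards the handle.
- stand: Bench stand, a fixed wooden block 65 x 235 x 60 mm (x, y, z) with three upright blind holes 16 mm wide and 50 mm deep in a line along its y, 85 mm apart, the middle one at its centre; spikes stand loosely on the hole floors. Origin: centre of its underside.
- rack: Spike rack, a fixed wooden block 150 x 150 x 60 mm with four upright blind holes 16 mm wide, 50 mm deep, 42.5 mm either side of its centre in x and y. The row at its -x side (nearer the robot) is for the shortest spikes, that at +x for the middle length; in each row a spike of that length fills the +y hole and the -y hole is free. Origin: centre of its underside.
- short_gap (a point): Centre of the mouth of the free hole in the rack's short row, level with the rack's top, 60 mm above the bench; z up, hole floor 50 mm below.
- medium_gap (a point): Centre of the mouth of the free hole in the rack's middle-length row, level with the rack's top, 60 mm above the bench; z up, hole floor 50 mm below.
- splice_top (a point): Centre of the top of the splicing block, a fixed low dark wooden block 100 x 100 x 40 mm with a 16 mm wide, 12 mm deep groove along its x; this point lies over the groove, 40 mm above the bench.
- bottle: Bystander: upright plastic bottle 66 mm across, 190 mm high. Origin: centre of its underside.
- tin: Bystander: closed metal tin 64 mm across, 70 mm high. Origin: centre of its underside.
- wrench_grip (a point): Bystander: a 160 mm wrench lying flat on the bench in front of the robot; this point is on its handle.
Things that resemble listed ones, but are neither listed nor needed, are in the scene too. What is shaped like the part that bears long_handle but orange is not meant. What is shaped like the part that bears splice_top but pink is not meant.

How it is judged (in metres and radians):
On the way, in this order (a step that is already met when the one before it is completed fails the run):
1. the short and the middle-length spike stand released, fully down, in the free holes of their rows (horizontal distance between short_tip and short_gap below 0.012 m and z of short_tip in the frame of short_gap below -0.042 m and angle between each of short_tip, medium_tip's own z axis and vertical below 0.17 rad and contact force between each of short, medium and the fingers below 0.1 N and horizontal distance between medium_tip and medium_gap below 0.012 m and z of medium_tip in the frame of medium_gap below -0.042 m), for 0.2 s.
2. the longest spike has been drawn clear of the stand in the gripper (height (world z) of long_tip above 0.065 m and contact force between long and the fingers above 1 N), for 0.2 s.
At the end, for the whole second after the job is handed in: Short and middle spikes released in their rows' free holes (12 mm, 42 mm deep, 10 degrees); kept ones within 15 mm; longest held still, touching nothing else, leaning 30 to 60 degrees, point down, within 35 mm of the splicing block's middle from above, 60 to 150 mm above its top (all of step 1 and distance of each of short_kept_tip, medium_kept_tip from where it was at the start of the episode below 0.015 m and contact force between long and the fingers above 1 N and contact force between long and splice_block below 0.1 N and angle between long_tip's own z axis and vertical between 0.52 and 1.05 rad and horizontal distance between long_tip and splice_top below 0.035 m and z of long_tip in the frame of splice_top between 0.06 and 0.15 m and linear speed of long below 0.03 m/s); the arm keeps its last pose, push and grip.
It fails at once if the bottle, tin or wrench is pushed more than 40 mm (distance of any of bottle, tin, wrench_grip from where it was at the start of the episode above 0.04 m).
It fails at once if a spike already in the rack is pulled out or shifted more than 15 mm at its point (distance of any of short_kept_tip, medium_kept_tip from where it was at the start of the episode above 0.015 m).
It also fails if it takes over 72 s, if anything falls off the work surface, if the arm or the gripper's body presses on something with over 40 N, if the wrist force passes 120 N, or if a joint passes its speed limit or range.

## Working session

There is one attempt and no reset: what is moved stays moved. The work goes in short steps, Python scripts to look and compute and a shell command to move; the robot and the scene stay as the last step left them, time stands still between calls to the robot, and variables do not carry over. Pictures are saved under pics/ and viewed, at most 10 in all, crops included, and the job is handed in when it is done.

```bash
mkdir -p pics; ls; cat > h.py <<'E'
import numpy as np, cv2
from workcell import bot
def shot(n,tag=None):
    c=bot.camera(n)
    if tag: cv2.imwrite(f'pics/{tag}.png',c['frame'])
    return c
def ray(c,u,v):
    d=np.linalg.inv(np.array(c['camera_matrix']))@[u,v,1.]
    return np.array(c['eye']),np.array(c['rotation'])@d
def onz(c,u,v,z):
    e,d=ray(c,u,v); return e+d*(z-e[2])/d[2]
def proj(c,p):
    q=np.array(c['camera_matrix'])@(np.array(c['rotation']).T@(np.array(p)-np.array(c['eye']))); return q[:2]/q[2]
E
python3 - <<'E'
from h import *
for n in('scene','top'):
    c=shot(n,n+'0'); print(n,c['eye'],np.round(c['rotation'],3).tolist(),c['camera_matrix'][0][0])
s=bot.state(); print({k:np.round(v,3).tolist() for k,v in s.items()})
E
```

```text
pics
scene [ 1.13245071 -0.12949947  0.7305047 ] [[0.177, 0.745, -0.644], [0.984, -0.126, 0.125], [0.012, -0.656, -0.755]] 353.3066630235006
top [ 0.43579406 -0.01838735  0.98724696] [[-0.028, -0.98, 0.199], [-1.0, 0.025, -0.017], [0.012, -0.2, -0.98]] 399.7326023040966
{'clock': 0.1, 'joint_positions': [72.482, 18.435, -4.018, 83.168, 1.296, 78.542, -3.261], 'qvel': [0.044, -0.005, -0.033, -0.184, 0.026, -0.003, 0.075], 'joint_torque': [0.0, -49.488, -0.384, -31.521, 0.013, 0.008, -0.0], 'ee_pos': [0.204, -0.617, 0.23], 'orientation': [[0.949, 0.314, -0.001], [0.314, -0.949, 0.002], [-0.0, -0.002, -1.0]], 'force': [-0.181, -0.217, -0.254], 'ft_torque': [0.047, -0.037, 0.01], 'gripper_force': 0.0, 'gripper_width': 1.0}
```

View pics/scene0.png

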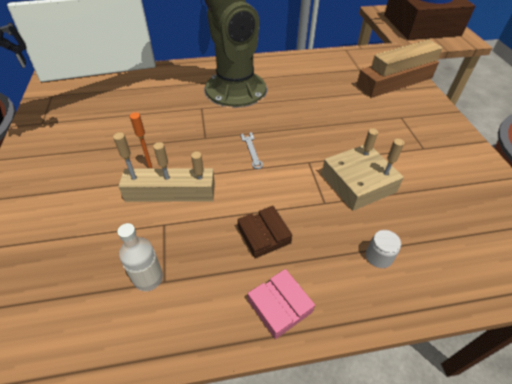

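View pics/top0.png

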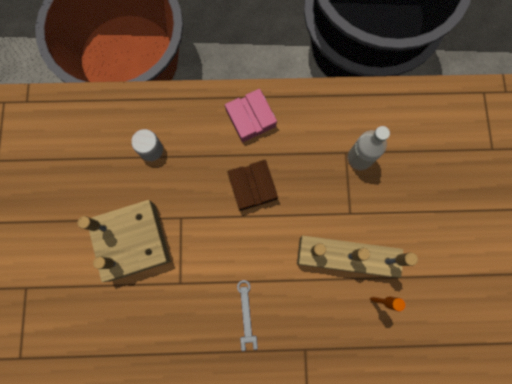

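Scene view: stand with three wooden spikes (122,140), (160,152), (197,160), orange decoy (138,125), dark splice block (265,231), pink decoy (282,302), rack (362,175). The top view shows the same things: stand spikes at (320,250), (362,255) and (410,259), rack free holes at (139,217) and (148,252), dark block (253,186), and orange decoy (398,304).

Candidates for long_handle: wooden (410,259), or orange (398,304), rejected by colour. Candidates for splice_top: dark (253,186), or pink (251,115), rejected. Next I make one close crop to check these choices.

```bash
python3 - <<'E'
from h import *
t=cv2.imread('pics/top0.png'); s=cv2.imread('pics/scene0.png')
def crop(i,x,y,w,h,k): return cv2.resize(i[y:y+h,x:x+w],None,fx=k,fy=k,interpolation=cv2.INTER_CUBIC)
A=crop(t,290,220,140,100,400/140); B=crop(t,70,190,112,100,286/100)[:, :400]
C=crop(s,105,105,120,100,400/120); D=crop(s,310,120,100,90,4)
def fit(i): 
    o=np.zeros((300,400,3),np.uint8); h,w=min(300,i.shape[0]),min(400,i.shape[1]); o[:h,:w]=i[:h,:w]; return o
cv2.imwrite('pics/crop1.png',np.vstack([np.hstack([fit(A),fit(B)]),np.hstack([fit(C),fit(D)])]))
E
```

```text
(no output)
```

View pics/crop1.png

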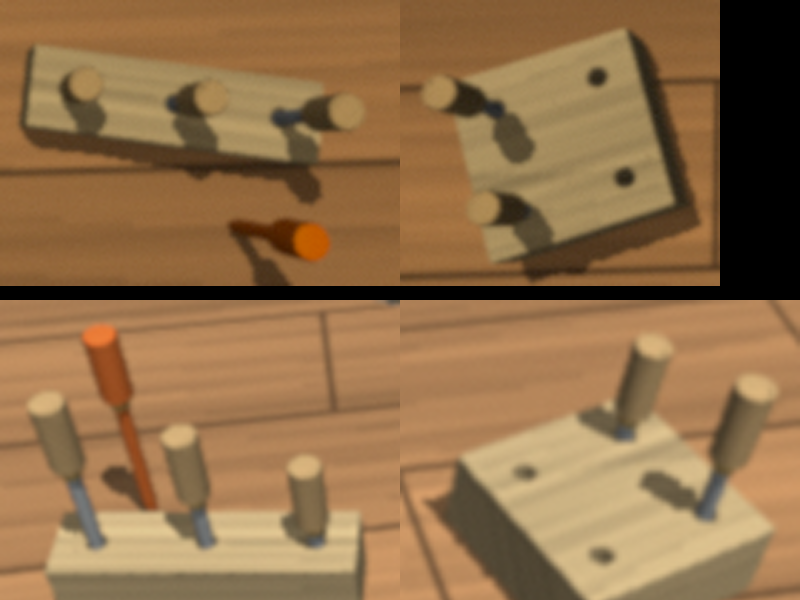

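```bash
python3 - <<'E'
from h import *
c=shot('top'); s=shot('scene')
P={'S':(319.8,249.4,.14),'M':(363.9,254.3,.17),'L':(411.5,259.6,.20),'mgap':(138.9,216.6,.06),'sgap':(148.7,251.9,.06),'kM':(83.6,222.5,.17),'kS':(99.7,262.7,.14)}
Q={'S':(105+304/3.333-120,105+466/3.333-90,.14),'M':(105+180/3.333,105+137/3.333,.17),'L':(105+47/3.333,105+103/3.333,.2)}
Q['S']=(105+304/3.333,105+167/3.333,.14)
Q['mgap']=(310+201/4,120+255/4,.06);Q['sgap']=(310+125/4,120+172/4,.06);Q['kM']=(310+355/4,120+88/4,.17);Q['kS']=(310+252/4,120+47/4,.14)
X={}
for k in P:
    a=onz(c,*P[k]);b=onz(s,*Q[k]);X[k]=a
    # two-ray height
    e1,d1=ray(c,*P[k][:2]);e2,d2=ray(s,*Q[k][:2])
    t=np.linalg.lstsq(np.c_[d1,-d2],e2-e1,rcond=None)[0]; m=(e1+d1*t[0]+e2+d2*t[1])/2
    print(k,a.round(4),b.round(4),'tri',m.round(4))
for a,b in(('S','M'),('M','L'),('mgap','sgap'),('mgap','kM'),('sgap','kS')): d=(X[b]-X[a])[:2];print(a,b,np.linalg.norm(d).round(4),np.degrees(np.arctan2(d[1],d[0])).round(1))
for n,cc in(('top',c),('scene',s)):
    im=cc['frame'].astype(int); hsv=cv2.cvtColor(cc['frame'],cv2.COLOR_BGR2HSV)
    m=((hsv[...,2]<95)&(im[...,2]>im[...,0])).astype(np.uint8)*255
    x0,y0,x1,y1=(215,150,290,220) if n=='top' else (225,195,305,265)
    z=np.zeros_like(m); z[y0:y1,x0:x1]=m[y0:y1,x0:x1]; z=cv2.morphologyEx(z,cv2.MORPH_CLOSE,np.ones((5,5),np.uint8))
    k=max(cv2.findContours(z,cv2.RETR_EXTERNAL,cv2.CHAIN_APPROX_NONE)[0],key=cv2.contourArea)
    r=cv2.minAreaRect(k); print(n,r); 
    for q in cv2.boxPoints(r): print(onz(cc,*q,.04).round(4))
E
```

```text
S [ 0.4834 -0.158   0.14  ] [ 0.487  -0.1585  0.14  ] tri [ 0.4835 -0.1586  0.1368]
M [ 0.4694 -0.2421  0.17  ] [ 0.4745 -0.2413  0.17  ] tri [ 0.4696 -0.2426  0.166 ]
L [ 0.4554 -0.3263  0.2   ] [ 0.4595 -0.3251  0.2   ] tri [ 0.4555 -0.3268  0.1971]
mgap [0.5749 0.2467 0.06  ] [0.5766 0.2468 0.06  ] tri [0.5752 0.2474 0.0583]
sgap [0.4927 0.2217 0.06  ] [0.4954 0.2234 0.06  ] tri [0.4931 0.2234 0.0577]
kM [0.5491 0.3275 0.17  ] [0.5535 0.3269 0.17  ] tri [0.5498 0.3294 0.1664]
kS [0.4683 0.3019 0.14  ] [0.4733 0.302  0.14  ] tri [0.4686 0.3043 0.1357]
S M 0.0853 -99.4
M L 0.0853 -99.4
mgap sgap 0.0859 -163.1
mgap kM 0.0848 107.7
sgap kS 0.0838 107.0
top ((253.34164428710938, 187.89324951171875), (48.67848205566406, 40.684715270996094), 72.6459732055664)
[0.6856 0.0424 0.04  ]
[ 0.7141 -0.0535  0.04  ]
[ 0.5972 -0.0848  0.04  ]
[0.5702 0.0091 0.04  ]
scene ((263.6701354980469, 231.2577362060547), (42.441471099853516, 46.908992767333984), 66.03751373291016)
[ 0.6261 -0.0895  0.04  ]
[0.5853 0.025  0.04  ]
[0.7054 0.04   0.04  ]
[ 0.7379 -0.066   0.04  ]
```

The crop confirms the picks: short (319.8,249.4), middle (363.9,254.3) and long (411.5,259.6) in the stand. The rack holes are at (138.9,216.6) and (148.7,251.9). The spacings come out at about 85 mm and the two-view heights agree within 4 mm. Moving to the short spike now.

```bash
cat > d.py <<'E'
import sys
from h import *
s=bot.state(); R=np.array(s['orientation']); p=np.array(s['ee_pos'])
print('t',round(s['clock'],2),'p',p.round(4),'yaw',np.degrees(np.arctan2(R[1,0],R[0,0])).round(1),'w',round(s['gripper_width'],3),'gf',round(s['gripper_force'],1),'F',np.round(s['force'],1),'j7',np.round(s['joint_positions'][6]))
if len(sys.argv)>3: print('to go',(R.T@(np.array(list(map(float,sys.argv[1:4])))-p)*1000).round(1))
E
python3 -m pendant '[[0,25.6,-21.7,0,0],[0,25.6,-21.7,0,0],[0,25.6,-21.7,0,0],[0,25.6,-21.7,0,0],[0,25.6,-21.7,0,0],[0,25.6,-21.7,0,0],[0,25.6,-21.7,0,0],[0,25.6,-21.7,0,0]]'
python3 -m pendant '[[0,25.6,-21.7,0,0],[0,25.6,-21.7,0,0],[0,25.6,-21.7,0,0],[0,25.6,-21.7,0,0],[0,25.6,-21.7,0,0],[0,25.6,-21.7,0,0],[0,25.6,-21.7,0,0],[0,25.6,-21.7,0,0]]'
python3 d.py 0.484 -0.158 0.089
```

```text
clock: 0.87
ee_pos: [0.3447, -0.3863, 0.2313]
orientation: [[0.949, 0.314, -0.0], [0.314, -0.949, -0.0], [-0.0, 0.0, -1.0]]
force: [0.3, -0.3, 0.6]
gripper_width: 1.002
gripper_force: 0.0
clock: 1.53
ee_pos: [0.4845, -0.1572, 0.2314]
orientation: [[0.949, 0.314, 0.0], [0.314, -0.949, -0.001], [0.0, 0.001, -1.0]]
force: [0.3, -1.2, -0.5]
gripper_width: 0.998
gripper_force: 0.0
t 1.53 p [ 0.4845 -0.1572  0.2314] yaw 18.3 w 0.998 gf 0.0 F [ 0.3 -1.2 -0.5] j7 -58.0
to go [ -0.7   0.5 142.4]
```

```bash
python3 -m pendant '[[0,-0.7,0.5,25,0],[0,0,0,25,0],[0,0,0,25,0],[0,0,0,25,0],[0,0,0,25,0],[0,0,0,17,0],[0,0,0,0,0],[1,0,0,0,0]]' | tail -3
python3 -m pendant '[[1,0,0,0,0],[1,0,0,0,0],[1,0,0,0,0],[1,0,0,0,0],[1,0,0,0,0],[1,0,0,0,0]]' | tail -3
python3 d.py
python3 -m pendant '[[1,0,0,-5,0],[1,0,0,-15,0],[1,0,0,-20,0],[1,0,0,-20,0],[1,0,0,-20,0],[1,0,0,-5,0],[1,0,0,0,0]]' | tail -3
python3 d.py 0.493 0.222 0.175
```

```text
force: [-0.1, 0.3, -0.3]
gripper_width: 0.891
gripper_force: 0.0
force: [-0.4, 1.3, 5.7]
gripper_width: 0.289
gripper_force: 58.5
t 2.7 p [ 0.4843 -0.1593  0.0905] yaw 18.3 w 0.289 gf 58.5 F [-0.4  1.3  5.7] j7 -61.0
force: [0.0, 0.2, -1.3]
gripper_width: 0.289
gripper_force: 58.9
t 3.28 p [ 0.4845 -0.1598  0.1758] yaw 18.3 w 0.289 gf 58.9 F [ 0.   0.2 -1.3] j7 -58.0
to go [ 1.281e+02 -3.598e+02  2.000e-01]
```

```bash
python3 -m pendant '[[1,10.7,-30,0,0],[1,10.7,-30,0,0],[1,10.7,-30,0,0],[1,10.7,-30,0,0],[1,10.7,-30,0,0],[1,10.7,-30,0,0]]' | tail -1
python3 -m pendant '[[1,10.7,-30,0,0],[1,10.7,-30,0,0],[1,10.7,-30,0,0],[1,10.7,-30,0,0],[1,10.7,-30,0,0],[1,10.7,-30,0,0],[1,0,0,0,0],[1,0,0,0,0]]' | tail -1
python3 d.py 0.493 0.222 0.175
python3 - <<'E'
from h import *
s=shot('scene','s2'); c=shot('top','t2')
print('expected tip px', proj(s,[.493,.222,.093]),proj(s,[.493,.222,.06]))
a=cv2.resize(s['frame'][100:210,310:430],None,fx=4.5,fy=4.5,interpolation=cv2.INTER_CUBIC)
cv2.imwrite('pics/c2.png',a)
E
```

```text
gripper_force: 59.0
gripper_force: 59.2
t 4.45 p [0.4906 0.2248 0.1727] yaw 18.6 w 0.292 gf 59.2 F [ 1.1 -1.9 -1.5] j7 -106.0
to go [ 1.4  3.4 -2.3]
expected tip px [342.81502686 153.51026587] [340.46695199 162.45821785]
```

View pics/c2.png

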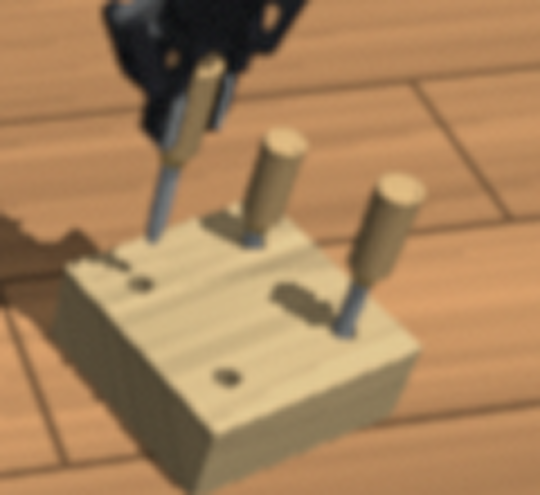

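The held short spike hangs upright with its point at scene pixel (344,153), about 2–3 mm in +y from the line above the hole, as the TCP reading says. I'll correct that and lower it.

```bash
python3 -m pendant '[[1,1.2,3,0,0],[1,0,0,0,0],[1,0,0,0,0]]' | tail -1
python3 d.py 0.493 0.222 0.092
python3 -m pendant '[[1,0,0,15,0],[1,0,0,10,0],[1,0,0,8,0],[1,0,0,8,0],[1,0,0,8,0],[1,0,0,8,0],[1,0,0,0,0]]' | tail -1
python3 d.py 0.493 0.222 0.0905
```

```text
gripper_force: 59.2
t 4.8 p [0.4948 0.2186 0.1741] yaw 18.2 w 0.29 gf 59.2 F [-0.4 -0.1 -0.7] j7 -106.0
to go [-0.6 -3.8 82.1]
gripper_force: 59.2
t 5.38 p [0.4933 0.2206 0.1156] yaw 18.4 w 0.29 gf 59.2 F [-0.1  2.6 -1.6] j7 -108.0
to go [ 0.2 -1.4 25.1]
```

```bash
python3 -m pendant '[[1,0,-1.4,8,0],[1,0,0,8,0],[1,0,0,6,0],[1,0,0,2,0],[1,0,0,0,0],[1,0,0,0,0]]' | tail -1
python3 d.py 0.493 0.222 0.0905
```

```text
gripper_force: 59.2
t 5.88 p [0.4939 0.2214 0.0932] yaw 18.3 w 0.29 gf 59.2 F [-0.3 -0.1 -1. ] j7 -110.0
to go [-0.7 -0.8  2.7]
```

Now release, raise and head for the middle spike.

```bash
python3 -m pendant '[[1,0,0,2,0],[0,0,0,0,0],[0,0,0,0,0],[0,0,0,0,0],[0,0,0,0,0],[0,0,0,-10,0],[0,0,0,-25,0],[0,0,0,-25,0]]' | tail -2
python3 -m pendant '[[0,0,0,-25,0],[0,0,0,-25,0],[0,0,0,-20,0],[0,0,0,0,0]]' | tail -2
python3 d.py 0.470 -0.242 0.225
python3 - <<'E'
from h import *
s=shot('scene'); cv2.imwrite('pics/c3.png',cv2.resize(s['frame'][100:210,310:430],None,fx=4,fy=4,interpolation=cv2.INTER_CUBIC))
E
```

```text
gripper_width: 1.001
gripper_force: 0.0
gripper_width: 1.002
gripper_force: 0.0
t 6.88 p [0.496  0.2231 0.2267] yaw 18.3 w 1.002 gf 0.0 F [0.5 0.7 0.7] j7 -104.0
to go [-171.1  433.3    0.5]
```

View pics/c3.png

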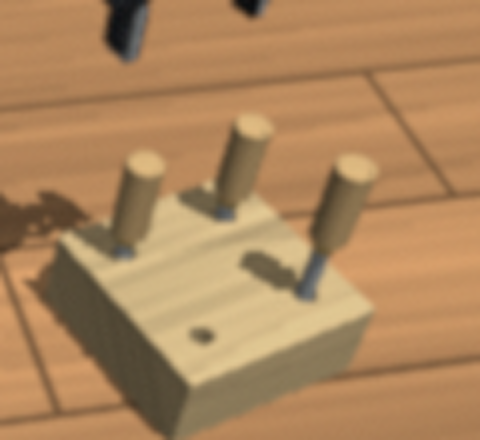

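The short spike stands fully down, level with the kept short one (tops at (145,165) and (253,127)). Going to the middle spike, with a turn for finger clearance in the rack.

```bash
python3 -m pendant '[[0,-12.2,31,0,0],[0,-12.2,31,0,0],[0,-12.2,31,0,0],[0,-12.2,31,0,0],[0,-12.2,31,0,0],[0,-12.2,31,0,0],[0,-12.2,31,0,0]]' | tail -1
python3 -m pendant '[[0,-12.2,31,0,0],[0,-12.2,31,0,0],[0,-12.2,31,0,0],[0,-12.2,31,0,0],[0,-12.2,31,0,0],[0,-12.2,31,0,0],[0,-12.2,31,0,0]]' | tail -1
python3 -m pendant '[[0,0,0,0,-6.5],[0,0,0,0,-6.5],[0,0,0,0,-6.5],[0,0,0,0,-6.5],[0,0,0,0,-6.5],[0,0,0,0,-6.5],[0,0,0,0,-6.5],[0,0,0,0,0]]' | tail -1
python3 d.py 0.470 -0.242 0.119
```

```text
gripper_force: 0.0
gripper_force: 0.0
gripper_force: 0.0
t 8.77 p [ 0.4676 -0.2438  0.2205] yaw 64.0 w 1.002 gf 0.0 F [0.6 0.7 1. ] j7 -3.0
to go [  2.6   1.5 101.5]
```

```bash
python3 -m pendant '[[0,2.6,1.5,15,0],[0,0,0,25,0],[0,0,0,25,0],[0,0,0,25,0],[0,0,0,12,0],[0,0,0,0,0],[0,0,0,0,0]]' | tail -1
python3 d.py 0.470 -0.242 0.119
python3 -m pendant '[[1,0,0,0,0],[1,0,0,0,0],[1,0,0,0,0],[1,0,0,0,0],[1,0,0,0,0],[1,0,0,0,0],[1,0,0,0,0]]' | tail -3
python3 d.py
python3 -m pendant '[[1,0,0,-5,0],[1,0,0,-15,0],[1,0,0,-20,0],[1,0,0,-20,0],[1,0,0,-20,0],[1,0,0,-5,0],[1,0,0,0,0]]' | tail -1
python3 d.py 0.575 0.247 0.205
```

```text
gripper_force: 0.0
t 9.35 p [ 0.4705 -0.2423  0.1192] yaw 63.8 w 0.998 gf 0.0 F [0.3 0.5 1.2] j7 -6.0
to go [ 0.  -0.5  0.2]
force: [-0.1, 0.1, 5.7]
gripper_width: 0.288
gripper_force: 58.6
t 9.93 p [ 0.471  -0.2427  0.1201] yaw 63.8 w 0.288 gf 58.6 F [-0.1  0.1  5.7] j7 -6.0
gripper_force: 59.3
t 10.52 p [ 0.4714 -0.2428  0.2056] yaw 63.8 w 0.292 gf 59.3 F [ 0.4 -0.6 -2.3] j7 -4.0
to go [ 485.3 -123.2   -0. ]
```

```bash
python3 -m pendant '[[1,30,-7.6,0,0],[1,30,-7.6,0,0],[1,30,-7.6,0,0],[1,30,-7.6,0,0],[1,30,-7.6,0,0],[1,30,-7.6,0,0],[1,30,-7.6,0,0],[1,30,-7.6,0,0]]' | tail -1
python3 -m pendant '[[1,30,-7.6,0,0],[1,30,-7.6,0,0],[1,30,-7.6,0,0],[1,30,-7.6,0,0],[1,30,-7.6,0,0],[1,30,-7.6,0,0],[1,20,-5,0,0],[1,15,-4,0,0]]' | tail -1
python3 -m pendant '[[1,10,-2.5,0,0],[1,0,0,0,0],[1,0,0,0,0],[1,0,0,0,0],[1,0,0,0,0],[1,0,0,0,0]]' | tail -1
python3 d.py 0.575 0.247 0.205
```

```text
gripper_force: 59.3
gripper_force: 59.3
gripper_force: 59.3
t 12.35 p [0.5702 0.2253 0.2042] yaw 63.7 w 0.29 gf 59.3 F [ 0.2 -0.2 -1.2] j7 -61.0
to go [21.6 -5.3 -0.8]
```

```bash
python3 -m pendant '[[1,11,-2.6,0,0],[1,10.6,-2.7,0,0],[1,0,0,0,0],[1,0,0,0,0],[1,0,0,0,0],[1,0,0,0,0]]' | tail -1
python3 d.py 0.575 0.247 0.120
python3 - <<'E'
from h import *
s=shot('scene')
print('hole',proj(s,[.575,.247,.06]),'tip expected',proj(s,[.575,.247,.095]))
cv2.imwrite('pics/c4.png',cv2.resize(s['frame'][90:210,310:430],None,fx=4,fy=4,interpolation=cv2.INTER_CUBIC))
E
```

```text
gripper_force: 59.3
t 12.85 p [0.5747 0.2484 0.2041] yaw 63.8 w 0.289 gf 59.3 F [-0.5 -0.1 -0.9] j7 -63.0
to go [-1.1  0.9 84.1]
hole [360.10807915 183.28002805] tip expected [363.32847683 173.86274547]
```

View pics/c4.png

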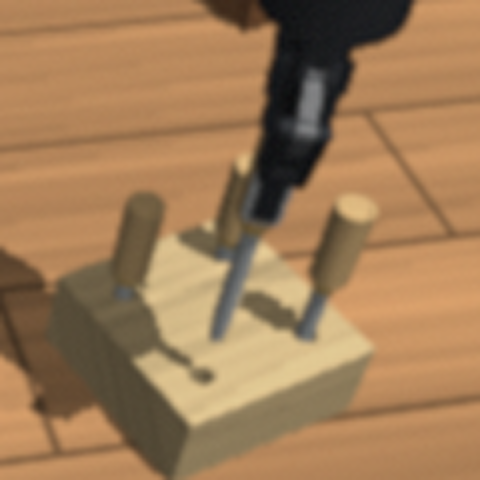

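The middle spike's point is at (364.2,174.2), where (363.3,173.9) is expected above its hole, so it is aligned. Lowering it.

```bash
python3 -m pendant '[[1,-1,0.9,15,0],[1,0,0,10,0],[1,0,0,8,0],[1,0,0,8,0],[1,0,0,8,0],[1,0,0,8,0],[1,0,0,8,0],[1,0,0,0,0]]' | tail -1
python3 d.py 0.575 0.247 0.120
python3 -m pendant '[[1,0,0,8,0],[1,0,0,6,0],[1,0,0,4,0],[1,0,0,1,0],[1,0,0,0,0],[1,0,0,0,0]]' | tail -1
python3 d.py 0.575 0.247 0.120
```

```text
gripper_force: 59.3
t 13.57 p [0.5741 0.2467 0.1372] yaw 63.8 w 0.29 gf 59.3 F [-0.7 -0.2 -1.5] j7 -65.0
to go [ 0.7  0.7 17.2]
gripper_force: 59.6
t 14.07 p [0.5752 0.2473 0.1203] yaw 63.8 w 0.296 gf 59.6 F [ 0.5  0.7 -1. ] j7 -65.0
to go [-0.4 -0.   0.3]
```

```bash
python3 -m pendant '[[0,0,0,0,0],[0,0,0,0,0],[0,0,0,0,0],[0,0,0,0,0],[0,0,0,-10,0],[0,0,0,-25,0],[0,0,0,-25,0],[0,0,0,-25,0]]' | tail -2
python3 -m pendant '[[0,0,0,-25,0],[0,0,0,-25,0],[0,0,0,0,0]]' | tail -2
python3 d.py 0.4555 -0.3265 0.255
python3 - <<'E'
from h import *
s=shot('scene'); cv2.imwrite('pics/c5.png',cv2.resize(s['frame'][90:210,310:430],None,fx=4,fy=4,interpolation=cv2.INTER_CUBIC))
E
```

```text
gripper_width: 1.002
gripper_force: 0.0
gripper_width: 1.002
gripper_force: 0.0
t 14.98 p [0.5772 0.2491 0.2621] yaw 63.8 w 1.002 gf 0.0 F [-0.1  0.   0.2] j7 -62.0
to go [-570.3  144.6    4. ]
```

View pics/c5.png

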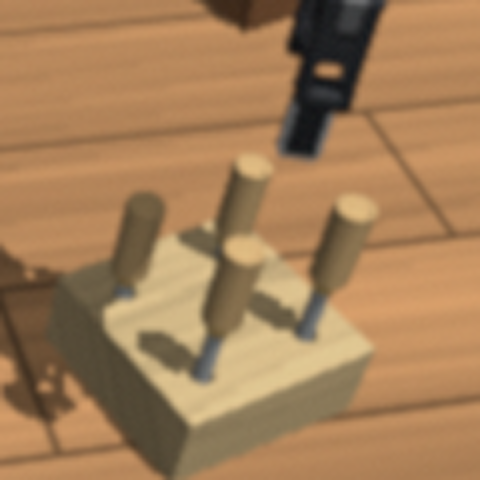

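The middle spike is seated, level with the kept one (tops (243,248) and (355,208)). Before the long spike, I work out where the orange decoy stands, for finger clearance.

```bash
python3 - <<'E'
from h import *
c=shot('top')
print(onz(c,399.5,304.5,.19),onz(c,372,300,0))
E
python3 -m pendant '[[0,-31.7,8,0,0],[0,-31.7,8,0,0],[0,-31.7,8,0,0],[0,-31.7,8,0,0],[0,-31.7,8,0,0],[0,-31.7,8,0,0],[0,-31.7,8,0,0],[0,-31.7,8,0,0]]' | tail -1
python3 -m pendant '[[0,-31.7,8,0,0],[0,-31.7,8,0,0],[0,-31.7,8,0,0],[0,-31.7,8,0,0],[0,-31.7,8,0,0],[0,-31.7,8,0,0],[0,-31.7,8,0,0],[0,-31.7,8,0,0]]' | tail -1
python3 -m pendant '[[0,-31.7,8,0,0],[0,-31.7,8,0,0],[0,0,0,0,6.8],[0,0,0,0,6.8],[0,0,0,0,6.8],[0,0,0,0,6.8],[0,0,0,0,6.8],[0,0,0,0,6.8]]' | tail -1
python3 -m pendant '[[0,0,0,0,6.8],[0,0,0,0,0],[0,0,0,0,0],[0,0,0,0,0]]' | tail -1
python3 d.py 0.4555 -0.3265 0.149
```

```text
[ 0.37084329 -0.29799012  0.19      ] [ 0.36763712 -0.29946327  0.        ]
gripper_force: 0.0
gripper_force: 0.0
gripper_force: 0.0
gripper_force: 0.0
t 17.42 p [ 0.4523 -0.3281  0.2547] yaw 16.4 w 1.0 gf 0.0 F [-0.1 -0.5 -0. ] j7 -42.0
to go [  3.5  -0.6 105.7]
```

```bash
python3 -m pendant '[[0,3.5,-0.6,15,0],[0,0,0,25,0],[0,0,0,25,0],[0,0,0,25,0],[0,0,0,15,0],[0,0,0,0,0],[0,0,0,0,0]]' | tail -1
python3 d.py 0.4555 -0.3265 0.149
python3 -m pendant '[[1,0,0,0,0],[1,0,0,0,0],[1,0,0,0,0],[1,0,0,0,0],[1,0,0,0,0],[1,0,0,0,0],[1,0,0,0,0]]' | tail -3
python3 -m pendant '[[1,0,0,-5,0],[1,0,0,-15,0],[1,0,0,-20,0],[1,0,0,-20,0],[1,0,0,-20,0],[1,0,0,-5,0],[1,0,0,0,0],[1,0,0,0,0]]' | tail -1
python3 d.py 0.560 -0.047 0.235
```

```text
gripper_force: 0.0
t 18.0 p [ 0.4554 -0.3264  0.1497] yaw 16.3 w 0.996 gf 0.0 F [ 1.2 -0.2  1.3] j7 -44.0
to go [0.1 0.1 0.7]
force: [-0.6, 1.1, 4.6]
gripper_width: 0.293
gripper_force: 58.6
gripper_force: 59.3
t 19.25 p [ 0.4553 -0.3265  0.2343] yaw 16.2 w 0.289 gf 59.3 F [-0.3  0.1 -2.8] j7 -43.0
to go [ 178.6 -239.1   -0.7]
```

```bash
python3 -m pendant '[[1,10,-13,0,0],[1,20,-27,0,0],[1,20,-27,0,0],[1,20,-27,0,0],[1,20,-27,0,0],[1,20,-27,0,0],[1,20,-27,0,0],[1,20,-27,0,0]]' | tail -1
python3 -m pendant '[[1,18,-24,0,0],[1,10,-13,0,0],[1,0,0,0,0],[1,0,0,0,0],[1,0,0,0,0]]' | tail -1
python3 d.py 0.560 -0.047 0.161
python3 -m pendant '[[1,0,0,15,0],[1,0,0,20,0],[1,0,0,20,0],[1,0,0,10,0],[1,0,0,8,0],[1,0,0,0,0],[1,0,0,0,0]]' | tail -1
python3 d.py 0.560 -0.047 0.161
```

```text
gripper_force: 59.3
gripper_force: 59.2
t 20.33 p [ 0.559  -0.0487  0.2338] yaw 16.2 w 0.29 gf 59.2 F [ 0.1 -0.9 -2.2] j7 -76.0
to go [ 1.6 -1.4 72.8]
gripper_force: 59.3
t 20.92 p [ 0.56   -0.0481  0.1625] yaw 16.2 w 0.286 gf 59.3 F [ 0.2 -0.2 -1.1] j7 -77.0
to go [ 0.3 -1.1  1.5]
```

```bash
python3 -m pendant '[[1,12,0,1,0],[1,12,0,0.5,0],[1,8,0,0,0],[1,4,0,0,0],[1,4,0,0,0],[1,0,0,0,0]]' | tail -1
python3 d.py
python3 -m pendant '[[1,6,0,0,0],[1,6,0,0.5,0],[1,6,0,0.5,0],[1,6,0,0.5,0],[1,6,0,0.7,0],[1,6,0,1,0],[1,0,0,0,0]]' | tail -1
python3 d.py
python3 -m pendant '[[1,6,0,1.5,0],[1,6,0,2,0],[1,6,0,2,0],[1,6,0,2.3,0],[1,5.5,0,2.5,0],[1,5.5,0,2.8,0],[1,0,0,0,0]]' | tail -1
python3 d.py
```

```text
gripper_force: 59.3
t 21.42 p [ 0.5989 -0.0362  0.1611] yaw 16.2 w 0.29 gf 59.3 F [-0.2  0.6 -1.7] j7 -80.0
gripper_force: 60.1
t 22.0 p [ 0.6338 -0.0261  0.157 ] yaw 16.3 w 0.287 gf 60.1 F [-2.9 -0.7  0. ] j7 -82.0
gripper_force: 62.1
t 22.58 p [ 0.6678 -0.0156  0.1438] yaw 16.3 w 0.292 gf 62.1 F [-0.1  0.1 -0.6] j7 -84.0
```

```bash
python3 - <<'E'
from h import *
s=shot('scene'); c=shot('top')
a=cv2.resize(s['frame'][130:270,190:320],None,fx=3,fy=3); b=cv2.resize(c['frame'][130:270,190:320],None,fx=3,fy=3)
cv2.imwrite('pics/c6.png',np.hstack([a,b]))
E
```

```text
(no output)
```

View pics/c6.png

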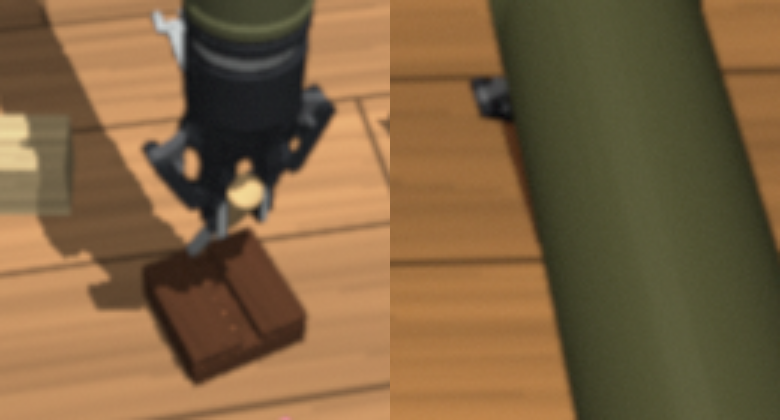

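The spike is pivoting in the pads: the handle end faces the camera at (245,192), and the shaft runs down behind the block's near edge at (197,250). I continue the arc to about 48°.

```bash
python3 -m pendant '[[1,6,0,3.4,0],[1,6,0,3.8,0],[1,6,0,4.2,0],[1,6,0,4.5,0],[1,6,0,5,0],[1,5,0,4.5,0],[1,0,0,0,0]]' | tail -1
python3 d.py
python3 -m pendant '[[1,0,0,-5,0],[1,0,0,-15,0],[1,0,0,-25,0],[1,0,0,-25,0],[1,0,0,-25,0],[1,0,0,-20,0],[1,0,0,0,0],[1,0,0,0,0]]' | tail -1
python3 d.py 0.760 0.012 0.234
python3 - <<'E'
from h import *
s=shot('scene')
cv2.imwrite('pics/c7.png',cv2.resize(s['frame'][80:270,170:350],None,fx=3,fy=3))
E
```

```text
gripper_force: 62.3
t 23.27 p [ 0.7006 -0.0063  0.1176] yaw 16.3 w 0.289 gf 62.3 F [-1.4 -0.3  2.1] j7 -86.0
gripper_force: 62.3
t 23.93 p [ 0.7011 -0.0065  0.2354] yaw 16.2 w 0.291 gf 62.3 F [-0.2  0.3 -1.8] j7 -84.0
to go [61.8 -1.3  1.6]
```

View pics/c7.png

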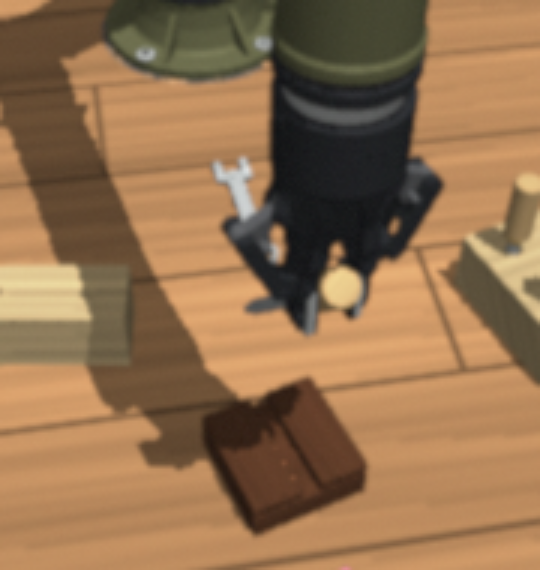

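```bash
python3 - <<'E'
from h import *
s=shot('scene'); st=bot.state(); R=np.array(st['orientation']); G=np.array(st['ee_pos'])-.019*R[:,2]
for name,px in(('tip',(253.3,182.3)),('top',(284,176))):
    e,d=ray(s,*px); n=R[:,1]; P=e+d*((G-e)@n)/(d@n); q=R.T@(P-G)*1000
    print(name,P.round(3),q.round(1),np.linalg.norm(q).round(1),np.degrees(np.arctan2(-q[0],q[2])).round(1))
for a in (35,40,45,50,55,60):
    r=np.radians(a); print(a,proj(s,G+R@[-.16*np.sin(r),0,.16*np.cos(r)]).round(1))
E
```

```text
tip [ 0.597 -0.037  0.139] [-106.4    0.   112.8] 155.0 43.3
top [ 0.716 -0.002  0.277] [ 17.2   0.  -25.5] 30.8 -146.0
35 [256.1 192. ]
40 [254.  186.2]
45 [252.  180.4]
50 [250.2 174.6]
55 [248.6 168.8]
60 [247.1 163. ]
```

The tilt measures about 43°, with length 155 mm (true 160) and the point 99 mm above the block top. Shifting 60 mm forward puts it over the block's middle.

```bash
python3 -m pendant '[[1,6,0,0,0],[1,12,0,0,0],[1,14,0,0,0],[1,14,0,0,0],[1,10,-0.5,0,0],[1,4,-0.5,0,0],[1,0,0,0,0],[1,0,0,0,0]]' | tail -1
python3 -m pendant '[[1,0,0,0,0],[1,0,0,0,0],[1,0,0,0,0],[1,0,0,0,0],[1,0,0,0,0],[1,0,0,0,0],[1,0,0,0,0],[1,0,0,0,0]]' | tail -1
python3 d.py
python3 - <<'E'
from h import *
s=shot('scene'); st=bot.state(); R=np.array(st['orientation']); G=np.array(st['ee_pos'])-.019*R[:,2]
for a in (35,43,50):
    r=np.radians(a); P=G+R@[-.16*np.sin(r),0,.16*np.cos(r)]; print(a,P.round(3),proj(s,P).round(1))
cv2.imwrite('pics/c8.png',cv2.resize(s['frame'][100:290,170:350],None,fx=3,fy=3))
E
```

```text
gripper_force: 62.3
gripper_force: 62.3
t 25.37 p [0.7574 0.0109 0.2341] yaw 16.2 w 0.287 gf 62.3 F [ 0.1 -0.4 -0.6] j7 -86.0
35 [ 0.669 -0.015  0.122] [268.8 210.3]
43 [ 0.653 -0.02   0.136] [265.3 200.6]
50 [ 0.64  -0.023  0.15 ] [262.7 192.2]
```

View pics/c8.png

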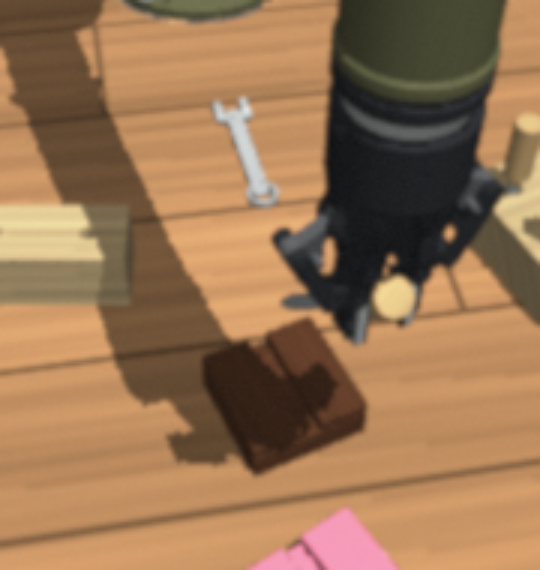

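The point is at (264.7,200.7), which matches a 43° lean with the point at (0.653, −0.020, 0.136), right over the block's middle and about 96 mm above it. Handing in.

```bash
python3 -c "
from workcell import bot
print(bot.sign_off())"
```

```text
the job is handed in; nothing more can be done
None
```

The job is handed in at about 25 s on the robot's clock, with no verdict returned: the short and middle spikes stand fully down in their rows' free holes, and the long spike is held at about a 43° slant with its point about 96 mm above the middle of the splicing block.

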